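# Cull the odd tiles from the board with the scraper

## Robot

A 7-joint arm with a two-finger parallel gripper is mounted at the origin on a cart in front of the work surface, level with it; the furniture and walls round the work are solid. World frame = base frame: x ahead of the robot, y to its left, z up, the work surface at z = 0. Lengths are in m, angles in rad, forces in N, time in s.
With the tool pointing down it reaches from about 0.425 to 0.925 m from the base axis. Payload 6.8 kg.
Tool frame: the origin (TCP) lies between the finger pads; the fingertips stand r.tips_ahead ahead of it and the grasp point (between the pads) lies 5 mm behind it (r.tips_ahead is the distance from the TCP to the fingertips, in m); z points along the fingers, y is the line along which they close (so a half turn about z gives the same grasp; the last joint's range is limited). The gripper opens to 85 mm and grips with 20 to 120 N. Pads are 22 mm wide; open, the fingers measure 114 mm over their backs; the gripper's body (76 mm by 85 mm) begins 54 mm behind the grasp point. The pads swing forward as they close: fully open they stand 13 mm farther back than shut.
Start: joints at [1.101, 0.477, 0.022, 1.555, -0.011, 1.109, -0.083], TCP at [0.239, -0.631, 0.245] pointing down, gripper open.
Joint ranges: [-2.96, 2.96], [-0.34, 2.1], [-1.41, 1.46], [0.24, 2.44], [-1.37, 4.51], [0.17, 1.92], [-2.96, 2.96]. Speed limits (rad/s): [2.39, 2.39, 3.14, 3.14, 3.14, 3.14, 3.14].

## Interface

Orientations are given as a rotation vector (axis times angle).
In Python, from bench import r gives the robot as it stands.
- The arm moves only by the tool move_arm, never from a script. Its argument "rows" is one flat list of numbers, 4 for each row, row after row: the shift along the tool's x, y, z in cm, then the turn about the tool's z in degrees. In form: [tx, ty, tz, twist, tx, ty, tz, twist, ...]. A call has 1 to 10 rows; each row is the pose to reach, as a shift and turn from the pose commanded when the call began, along the tool's axes at that moment; what a row does not reach only later rows make up. A row lasts 1/8 s, in which the tool goes at most 62.5 mm and 10.7 degrees, less where a joint would pass 70% of its speed; a pose out of reach is approached as far as the arm can. A call with a gripper value outside its range is refused whole. "fingers" is the opening, from 0 (shut) to 1 (fully open), set as the call begins (left out, the last holds). The fingers move at their own pace and stop on an object; "newtons" is the grip in N (left out, the last holds). Time passes only in rows, so rows that repeat a pose let the fingers close. It gives the time, the measured TCP pose, the force, the opening and the grip force at its end, in the units of the state.
- r.get_obs(): the state, without advancing time (a new reading comes with each control period).
- r.grab_frame(name): name is "scene" or "side" or "wrist"; returns the picture (420x560x3 uint8, blue, green, red); there is no depth.
- r.camera_params(name): a dict with "fx", "fy", "cx", "cy" (pixels), "k1" (the pictures are not rectified: a ray, as slopes to the right and down, at radius r is drawn at 1 + k1 r^2 times it, then the intrinsics apply), "world_from_camera" (4x4, takes a point from camera to world coordinates). Camera axes: x right, y down, z forward; pixel columns grow to the right and rows downward; lengths in m; the calibration is good to about 2 mm. A picture is of the moment at which its call begins: read the wrist's pose just before it. camera_params takes no time and is no camera call; for the wrist camera it gives the pose at the moment of the call.
- r.hand_in(): hands the job in; it is judged then, once.
The state is a dict: "clock": time; "joints": joint angles; "qvel": joint speeds; "tau": joint torques, N m; "tcp_pos": TCP position; "orientation": TCP orientation; "contact_force": force on the tool from outside, world axes, zero at the start; "moment": the same for the moment, N m; "grip_width": finger opening in m; "gripper_force": force on a finger pad.
Only numpy, scipy, OpenCV 4.12 (cv2) and the standard library are available. Lean on these libraries where they do the work, as an engineer would, in place of code of your own. Each camera call takes 0.05 s, during which the arm holds its last target. There are 200 camera calls.

## Task

Cull the batch of tiles on the board: with the scraper from the wooden block, push the three odd tiles (one with a corner broken off, one cut too narrow, one cut askew) off the board's open end into the metal tray, leaving the five good square tiles and the things round about undisturbed and never touching a tile with the gripper itself. Then slide the scraper back, blade down, fully home into the slot of its block and let go.

Things in the scene. Friction and masses are not known exactly. Their poses are not given: they have to be found in the camera images.
- ware_board: fixed plywood board 280 (x) by 350 mm (y), upper surface at z = 45 mm; origin at the centre of its underside on the bench, x pointing roughly away from the robot. Lips 10 mm wide, 14 mm high along both long sides (x = +-140 mm); ends (y = +-175 mm) open. The tiles lie in two rows along y, centres about 75 mm either side of the centre line and 82 mm apart, in any order, with a clear aisle between
- reject_tray: fixed sheet-metal tray at one open end of the board (either end), 250 mm (x) by 130 mm (y), 36 mm high with 3 mm walls, so its rim is 9 mm lower than the board's surface; 4 to 6 mm gap to the board; origin at the centre of its underside on the bench, axes parallel to the board's
- tool_block: fixed light wooden block near the other end of the board, 70 mm (x) by 95 mm (y) by 50 mm high; origin at the centre of its underside on the bench. In the centre of its top is a slot 5.5 mm wide (x) by 54.5 mm long (y), with a 3 mm chamfer, whose floor is 8 mm above the bench (42 mm deep); beside it at x = 22 mm three empty 9.5 mm round holes
- scraper: scraper standing loosely in the block's slot at the start, 120 g, 134 mm long: steel blade 3 mm thick (x) and 52 mm wide (y), full width for 34 mm then tapering to 60 mm, brass ferrule, flat wooden handle 20 mm (x) by 27 mm (y) from z = 68 to 134 mm. Origin at the middle of the blade's free edge, z axis up along the handle; grip the handle across its 20 mm
- tile_good_1: unglazed terracotta tile, 10 mm thick, 50 g; origin at the centre of its underside, z up. A good one: square, 50 x 50 mm with all corners; x and y axes along its sides. Stays where it is (within 20 mm)
- tile_good_2: unglazed terracotta tile, 10 mm thick, 50 g; origin at the centre of its underside, z up. A good one: square, 50 x 50 mm with all corners; x and y axes along its sides. Stays where it is (within 20 mm)
- tile_good_3: unglazed terracotta tile, 10 mm thick, 50 g; origin at the centre of its underside, z up. A good one: square, 50 x 50 mm with all corners; x and y axes along its sides. Stays where it is (within 20 mm)
- tile_good_4: unglazed terracotta tile, 10 mm thick, 50 g; origin at the centre of its underside, z up. A good one: square, 50 x 50 mm with all corners; x and y axes along its sides. Stays where it is (within 20 mm)
- tile_good_5: unglazed terracotta tile, 10 mm thick, 50 g; origin at the centre of its underside, z up. A good one: square, 50 x 50 mm with all corners; x and y axes along its sides. Stays where it is (within 20 mm)
- tile_chipped: unglazed terracotta tile, 10 mm thick, 50 g; origin at the centre of its underside, z up. Odd: a 50 x 50 mm tile (axes along its sides) whose corner at +x +y is broken off, about 17 mm of its +y side and 20 mm of its +x side missing
- tile_short: unglazed terracotta tile, 10 mm thick, 50 g; origin at the centre of its underside, z up. Odd: cut too narrow, 34 mm (x) by 50 mm (y)
- tile_askew: unglazed terracotta tile, 10 mm thick, 50 g; origin at the centre of its underside, z up. Odd: one side cut askew: corners at (-25,-25), (25,-25), (25,7) and (-25,25) mm in its own frame (origin at the centre of the 50 mm square it should have been)
- glaze_jar: bystander: glaze jar 65 mm across, 91 mm high, standing on the bench; origin at the centre of its underside
- cup: bystander: small unglazed clay cup 62 mm across, 55 mm high; origin at the centre of its underside
- tape: bystander: roll of tape lying flat, 104 mm across, 25 mm high; origin at the centre of its underside
- stamp: bystander: turned wooden stamp 24 mm across, 62 mm high, standing behind the board; origin at the centre of its underside
There are look-alikes about, which are no part of the job. Leave any purple look-alike of the tile_short alone.

How it is judged:
By the outcome, as a careful person would: the job done as asked, in the order asked, and still so for the second after the job is handed in, with the robot touching nothing.
It also fails if it takes over 72 s, if anything falls off the work surface, if the arm or the gripper's body presses on something with over 40 N, if the wrist force passes 120 N, or if a joint passes its speed limit or range.

## Working session

There is one attempt and no reset: what is moved stays moved. The work goes in short steps, Python scripts to look and compute and a tool call to move; the robot and the scene stay as the last step left them, time stands still between calls to the robot, and variables do not carry over. Pictures are saved under pics/ and viewed, at most 10 in all, crops included, and the job is handed in when it is done.

Besides the shell and the picture viewer there is one more tool, called after "Emit:" as name(argument=value, ...) on one line, values as JSON. move_arm: Moves the arm, as the interface text tells. Its arguments: {"type":"object","properties":{"rows":{"type":"array"},"fingers":{"type":"number"},"newtons":{"type":"number"}},"required":["rows"]}

```bash
ls; mkdir -p pics; python3 - <<'E'
from bench import r
import cv2,numpy as np
o=r.get_obs();print(o,r.tips_ahead)
a=r.grab_frame("scene");b=r.grab_frame("side")
cv2.imwrite("pics/scene0.png",a);cv2.imwrite("pics/side0.png",b)
for n in("scene","side","wrist"):
    p=r.camera_params(n);print(n,{k:np.round(v,4).tolist() for k,v in p.items()})
E
```

```text
pics
{'clock': 0.0, 'joints': array([ 1.10088639,  0.47781788,  0.02235075,  1.55645289, -0.01149647,
        1.10927115, -0.08310088]), 'qvel': array([-0.00078161, -0.00110252,  0.00020154,  0.00013153, -0.00127489,
        0.00126317, -0.00020689]), 'tau': array([-7.28203922e-04, -5.96442139e+01,  1.60795692e+00, -2.81200755e+01,
        1.25080714e-02,  9.23910993e-03, -2.07227362e-05]), 'tcp_pos': array([ 0.2387111 , -0.63078285,  0.24431336]), 'orientation': array([-3.08859131e+00, -5.64937553e-01,  7.35206397e-04]), 'contact_force': array([-0.05633952, -0.32015635,  0.52956107]), 'moment': array([-0.01759535, -0.029755  ,  0.0005163 ]), 'gripper_force': 0.0, 'grip_width': 0.08521118493081248} 0.014
scene {'fx': 407.7634, 'fy': 407.7634, 'cx': 285.3825, 'cy': 215.187, 'k1': 0.0334, 'world_from_camera': [[0.4563, -0.5667, 0.686, -0.2268], [-0.8897, -0.3005, 0.3436, -0.3935], [0.0114, -0.7672, -0.6413, 0.824], [0.0, 0.0, 0.0, 1.0]]}
side {'fx': 406.8666, 'fy': 406.8666, 'cx': 281.3549, 'cy': 214.413, 'k1': -0.1123, 'world_from_camera': [[-0.8583, -0.3298, 0.3931, 0.0168], [-0.5131, 0.5415, -0.666, 0.9211], [0.0068, -0.7733, -0.634, 0.9366], [0.0, 0.0, 0.0, 1.0]]}
wrist {'fx': 362.4265, 'fy': 362.4265, 'cx': 281.9818, 'cy': 210.1073, 'k1': -0.0512, 'world_from_camera': [[0.3536, -0.892, -0.2815, 0.3116], [-0.9354, -0.3377, -0.105, -0.6046], [-0.0014, 0.3004, -0.9538, 0.3723], [0.0, 0.0, 0.0, 1.0]]}
```

View pics/scene0.png

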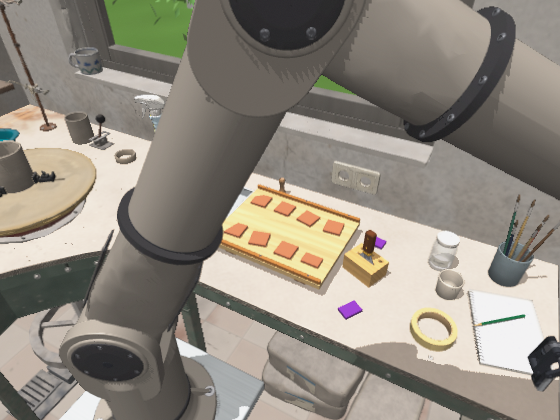

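View pics/side0.png

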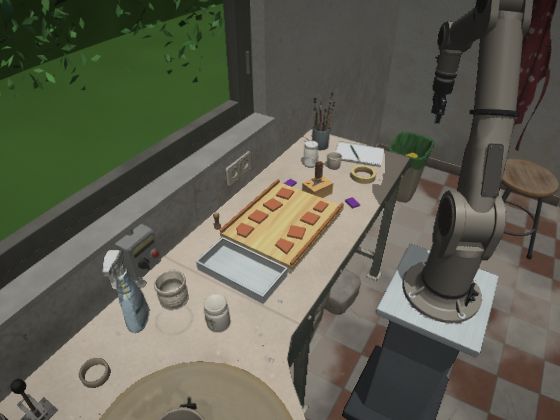

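The scene picture shows the board with its far tile row at about (260,201)…(333,227) and near row at (236,230)…(312,261). The block with the scraper is at (367,258). Purple look-alikes are at (350,310) and (378,243), off the board. The side view shows the tray at the board's +y end, around (242,268). Next I'll measure the tile outlines.

```bash
cat > h.py <<'E'
from bench import r
import cv2,numpy as np
def cast(p,px,z):
    px=np.asarray(px,float).reshape(-1,1,2)
    K=np.array([[p["fx"],0,p["cx"]],[0,p["fy"],p["cy"]],[0,0,1]])
    n=cv2.undistortPoints(px,K,np.array([p["k1"],0,0,0]),None,None,None,(3,50,1e-10)) if False else cv2.undistortPoints(px,K,np.array([p["k1"],0,0,0.]))
    n=n.reshape(-1,2);T=np.array(p["world_from_camera"])
    d=np.c_[n,np.ones(len(n))]@T[:3,:3].T;o=T[:3,3]
    return o+d*((z-o[2])/d[:,2])[:,None]
def proj(p,X):
    T=np.linalg.inv(np.array(p["world_from_camera"]))
    c=np.asarray(X).reshape(-1,3)@T[:3,:3].T+T[:3,3];n=c[:,:2]/c[:,2:]
    n=n*(1+p["k1"]*(n**2).sum(1,keepdims=True))
    return n*p["fx"]+[p["cx"],p["cy"]]
def tiles(img,p,z=.055,amin=40):
    hsv=cv2.cvtColor(img,cv2.COLOR_BGR2HSV)
    m=cv2.inRange(hsv,(3,120,90),(14,255,255))
    cs,_=cv2.findContours(m,cv2.RETR_EXTERNAL,cv2.CHAIN_APPROX_NONE)
    out=[]
    for c in cs:
        if cv2.contourArea(c)<amin: continue
        w=cast(p,c[:,0],z)[:,:2]*1000
        (cx,cy),(a,b),t=cv2.minAreaRect(w.astype(np.float32))
        A=cv2.contourArea(w.astype(np.float32))
        out.append((c[:,0].mean(0).round(),round(cx),round(cy),round(a),round(b),round(t),round(A)))
    return out,m
E
python3 - <<'E'
from h import *
for n in("scene","side"):
    im=cv2.imread(f"pics/{n}0.png");p=r.camera_params(n)
    o,m=tiles(im,p)
    print(n);[print(*x) for x in o]
a=cv2.imread("pics/scene0.png")[180:330,215:395];b=cv2.imread("pics/side0.png")[150:310,190:370]
f=lambda x:cv2.resize(x,None,fx=2.2,fy=2.2,interpolation=cv2.INTER_CUBIC)
a,b=cv2.resize(a,(400,333),interpolation=2),cv2.resize(b,(400,356),interpolation=2)
cv2.imwrite("pics/crop.png",np.hstack([cv2.copyMakeBorder(a,0,23,0,0,0),b]))
E
```

```text
scene
[311. 260.] 467 -123 50 38 89 1672
[286. 250.] 469 -47 51 53 89 2430
[269. 262.] 411 -23 297 11 88 1636
[259. 238.] 474 38 54 51 14 2427
[236. 230.] 477 115 54 50 3 2020
[333. 227.] 613 -125 55 50 5 2413
[308. 218.] 615 -45 51 53 78 2424
[285. 209.] 623 35 51 55 86 2542
[261. 200.] 625 119 55 52 2 2277
[311. 204.] 683 -7 346 21 88 2768
side
[284. 244.] 481 121 52 50 2 1966
[296. 232.] 478 46 50 58 14 2510
[244. 229.] 631 127 53 54 2 2194
[309. 218.] 473 -40 56 52 89 2569
[258. 216.] 629 44 56 54 85 2579
[316. 234.] 416 4 352 11 88 2363
[320. 206.] 471 -117 57 35 87 1706
[272. 204.] 620 -38 55 55 78 2512
[284. 193.] 618 -118 51 58 5 2515
[247. 207.] 684 -1 350 15 88 2019
```

View pics/crop.png

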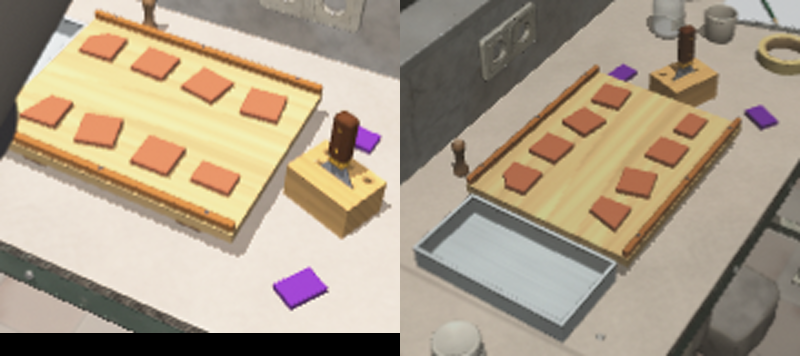

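Named by pixel in the scene picture:
- **Short tile:** near row, (311,260). It measures 50×35 mm with an area of about 1700 mm².
- **Askew tile:** near row, tray end, (236,230). It is a trapezoid of about 2000 mm².
- **Chipped tile:** far row, tray end, (261,200). One corner is missing, about 2200 mm².
- **Good tiles:** the other five measure about 2450 mm² each.
- **Purple look-alikes:** both lie on the bench and I'll leave them alone.

The enlarged crop confirms all of this. I'll move above the board for a close overhead view.

Emit:
move_arm(rows=[42.5, -38.5, -17.5, -69, 42.5, -38.5, -17.5, -69, 42.5, -38.5, -17.5, -69, 42.5, -38.5, -17.5, -69, 42.5, -38.5, -17.5, -69, 42.5, -38.5, -17.5, -69, 42.5, -38.5, -17.5, -69, 42.5, -38.5, -17.5, -69, 42.5, -38.5, -17.5, -69, 42.5, -38.5, -17.5, -69], fingers=1)

```text
clock: 1.35
tcp_pos: [0.5011, -0.1173, 0.4212]
orientation: [2.222, 2.22, 0.002]
contact_force: [1.1, -0.8, 0.1]
grip_width: 0.0853
gripper_force: 0.0
```

```bash
python3 - <<'E'
from h import *
import pickle
p=r.camera_params("wrist");im=r.grab_frame("wrist");cv2.imwrite("pics/w1.png",im);pickle.dump(p,open("w1.pkl","wb"))
print(r.get_obs()["joints"].round(2),np.array(p["world_from_camera"]).round(3)[:3,3])
o,m=tiles(im,p,amin=200)
[print(*x) for x in o]
E
```

```text
[ 0.57  0.12 -0.52  1.65  0.06  1.38  0.05] [ 0.502 -0.041  0.549]
[217. 115.] 417 -67 135 8 89 851
[431.  25.] 689 45 61 8 88 351
[216.  29.] 420 40 69 8 89 417
```

View pics/w1.png

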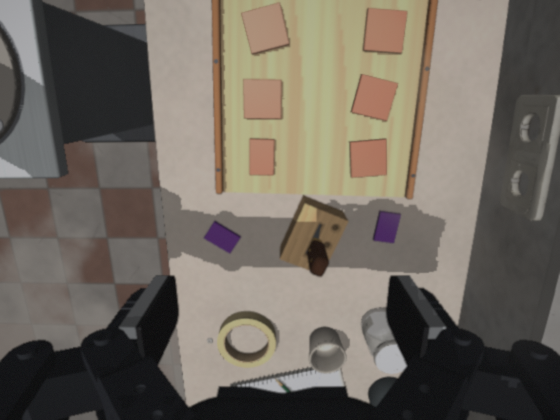

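The wrist view shows the block at about (314,235), turned relative to the board. The short tile is at (261,157), the tape at (247,342), the cup at (327,350) and the jar at (385,345). I'll take an enlarged crop of the block and measure the tiles and lips.

```bash
python3 - <<'E'
from h import *
import pickle
p=pickle.load(open("w1.pkl","rb"));im=cv2.imread("pics/w1.png")
hsv=cv2.cvtColor(im,cv2.COLOR_BGR2HSV);print(hsv[157,261],hsv[30,385],hsv[100,217],hsv[100,320],hsv[120,370])
m=cv2.inRange(hsv,(0,70,110),(12,255,255));m[:, :222]=0;m[:,425:]=0;m[200:]=0
m=cv2.morphologyEx(m,cv2.MORPH_OPEN,np.ones((3,3)))
cs,_=cv2.findContours(m,cv2.RETR_EXTERNAL,cv2.CHAIN_APPROX_NONE)
for c in cs:
    if cv2.contourArea(c)<300: continue
    w=(cast(p,c[:,0],.055)[:,:2]*1000).astype(np.float32)
    print(c[:,0].mean(0).round(),np.round(cv2.minAreaRect(w)[0]),np.round(cv2.minAreaRect(w)[1]),round(cv2.minAreaRect(w)[2]),cv2.contourArea(w), 'ext',w.min(0),w.max(0))
# board corner candidates
for uv,z in [((221,195),.045),((409,199),.045),((222,10),.059),((222,190),.059),((428,10),.059),((408,195),.059)]: print(uv,cast(p,uv,z).round(3)[0])
cv2.imwrite("pics/blk.png",cv2.resize(im[185:285,260:370],None,fx=5.5,fy=5.5,interpolation=cv2.INTER_CUBIC))
E
```

```text
[ 10 103 176] [ 10 101 169] [ 13 128 153] [ 27  63 178] [ 28  62 177]
[368. 158.] [ 621. -122.] [49. 49.] 5 2277.001604038058 ext [ 594.5501  -147.24388] [646.99567 -96.11037]
[261. 156.] [ 474. -120.] [48. 32.] 90 1499.7809719984652 ext [ 458.04416 -144.33063] [490.30588  -96.197784]
[263.  99.] [476. -44.] [47. 47.] 90 2124.9007888785563 ext [452.52393 -67.35073] [499.9733  -20.49808]
[374.  97.] [623. -42.] [49. 49.] 77 2278.160856954928 ext [594.9481  -69.67897] [651.3116   -14.156082]
[385.  30.] [631.  39.] [49. 49.] 86 2276.6369109029183 ext [606.1287    14.075551] [657.06714   64.067116]
[275.  29.] [489.  42.] [34. 48.] 14 808.7855270684813 ext [477.31998   16.918127] [510.18622   67.874504]
(221, 195) [ 0.414 -0.177  0.045]
(409, 199) [ 0.687 -0.183  0.045]
(222, 10) [0.429 0.062 0.059]
(222, 190) [ 0.419 -0.166  0.059]
(428, 10) [0.683 0.063 0.059]
(408, 195) [ 0.68  -0.174  0.059]
```

View pics/blk.png

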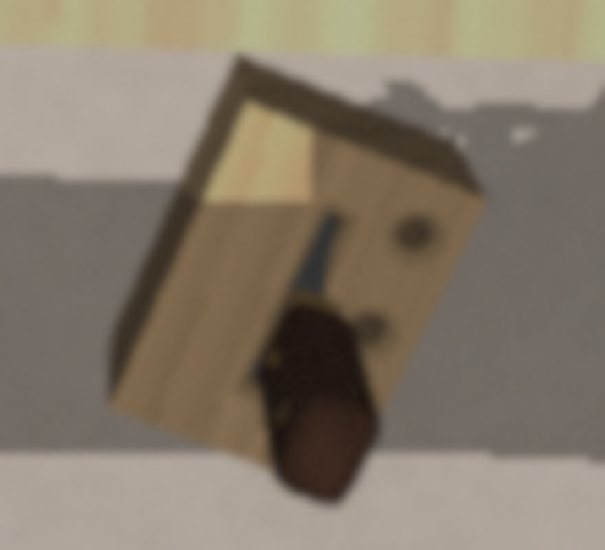

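```bash
cat >> h.py <<'E'
def togo(tgt,yawdeg):
    "shift in tool axes (cm) and twist to reach TCP tgt with tool x at yaw"
    from scipy.spatial.transform import Rotation as R
    o=r.get_obs();M=R.from_rotvec(o["orientation"]).as_matrix()
    d=M.T@(np.array(tgt)-o["tcp_pos"])*100
    y=np.degrees(np.arctan2(M[1,0],M[0,0]));tw=-(yawdeg-y)
    print("pos",o["tcp_pos"].round(4),"yaw",y.round(2),"tilt z",M[:,2].round(4),"-> shift",d.round(2),"twist",round((tw+180)%360-180,2))
E
python3 - <<'E'
from h import *
import pickle
p=pickle.load(open("w1.pkl","rb"))
q=np.array([(247,100),(485,200),(112,403),(335,215),(255,385),(415,235),(370,328)])/5.5+[260-.4,185-.4]
w=cast(p,q,.05)[:,:2]*1000;print(w.round(1))
A,B,C=w[:3];print(np.linalg.norm(B-A),np.linalg.norm(C-A),"cen",(B+C)/2,np.degrees(np.arctan2(*(B-A)[::-1])),np.degrees(np.arctan2(*(A-C)[::-1]))-90, "slotyaw",np.degrees(np.arctan2(*(w[3]-w[4])[::-1]))-90,(w[3]+w[4])/2)
togo([*(B+C)/2000,.26],63)
E
```

```text
[[ 534.6 -187.4]
 [ 598.4 -215.2]
 [ 499.1 -273.9]
 [ 558.6 -219.3]
 [ 538.2 -268.6]
 [ 580.1 -225. ]
 [ 569.1 -251.8]]
69.50093154751374 93.449337495163 cen [ 548.75048737 -244.54152998] -23.530287855471688 -22.320662565119235 slotyaw -22.438897379518224 [ 548.42071631 -243.95750197]
pos [ 0.503  -0.1131  0.4224] yaw 90.23 tilt z [ 0.0037  0.0023 -1.    ] -> shift [-13.2    4.46  16.22] twist 27.23
```

Emit:
move_arm(rows=[-13.2, 4.5, 18.2, 23, -13.2, 4.5, 18.2, 23, -13.2, 4.5, 18.2, 23, -13.2, 4.5, 18.2, 23, -13.2, 4.5, 18.2, 23, -13.2, 4.5, 18.2, 23, -13.2, 4.5, 18.2, 23])

```text
clock: 2.28
tcp_pos: [0.5454, -0.252, 0.2402]
orientation: [2.621, 1.729, 0.003]
contact_force: [-0.1, -0.1, -0.4]
grip_width: 0.0856
gripper_force: 0.0
```

```bash
python3 - <<'E'
from h import *
import pickle
p=r.camera_params("wrist");im=r.grab_frame("wrist");cv2.imwrite("pics/w2.png",im);pickle.dump(p,open("w2.pkl","wb"))
togo([.5486,-.2443,.105],67)
print(proj(p,[[.5486,-.2443,.05],[.5486,-.2443,.142],[.5486,-.2443,.076]]).round())
E
```

```text
pos [ 0.5453 -0.2521  0.2401] yaw 66.82 tilt z [ 2.6e-03 -9.0e-04 -1.0e+00] -> shift [ 0.84 -0.04 13.51] twist -0.18
[[280. 176.]
 [280. 206.]
 [280. 183.]]
```

View pics/w2.png

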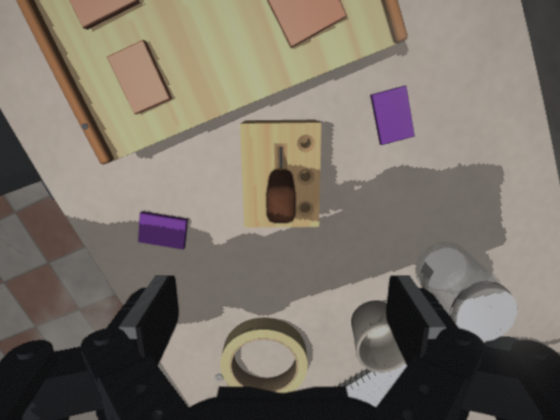

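The block now sits square in the image, with top edges at x≈243 and 321 and y≈123 and 227. The slot is at x≈280 and the handle at (281,195). That agrees with the measured pose to about 1 mm, so I'll descend and grip.

Emit:
move_arm(rows=[0.9, 0.05, 4, 0, 0.9, 0.05, 8, 0, 0.9, 0.05, 11, 0, 0.9, 0.05, 13.5, 0, 0.9, 0.05, 13.5, 0, 0.9, 0.05, 13.5, 0])

```text
clock: 3.08
tcp_pos: [0.5496, -0.2449, 0.1049]
orientation: [2.622, 1.727, 0.002]
contact_force: [-0.2, 0.4, -1.0]
grip_width: 0.0856
gripper_force: 0.0
```

Emit:
move_arm(rows=[0, 0, 0, 0, 0, 0, 0, 0, 0, 0, 0, 0, 0, 0, 0, 0, 0, 0, 0, 0, 0, 0, 0, 0, 0, 0, 0, 0, 0, 0, 0, 0], fingers=0, newtons=50)

```text
clock: 4.08
tcp_pos: [0.5485, -0.245, 0.1036]
orientation: [2.624, 1.728, -0.0]
contact_force: [-1.5, 1.1, 5.4]
grip_width: 0.0192
gripper_force: 48.9
```

```bash
python3 - <<'E'
from h import *
togo([.5486,-.2443,.105],67);o=r.get_obs();print(o["contact_force"],o["moment"],o["grip_width"],o["gripper_force"])
E
```

```text
pos [ 0.5485 -0.245   0.1036] yaw 66.72 tilt z [-0.e+00 -1.e-04 -1.e+00] -> shift [ 0.06 -0.02 -0.14] twist -0.28
[-1.49603374  1.05052991  5.36696023] [0.19170359 0.61471874 0.00974468] 0.019185363749973556 48.9398467540741
```

The handle is gripped at 19.2 mm and 49 N. I'll lift the scraper and carry it over the lip side of the short tile.

Emit:
move_arm(rows=[0, 0, -1.5, 0, 0, 0, -3.5, 0, 0, 0, -5.5, 0, 0, 0, -7, 0, 0, 0, -7, 0, 7.1, -15.1, -7, -21.4, 7.1, -15.1, -7, -21.4, 7.1, -15.1, -7, -21.4, 7.1, -15.1, -7, -21.4, 7.1, -15.1, -7, -21.4])

```text
clock: 5.32
tcp_pos: [0.4383, -0.1206, 0.1733]
orientation: [2.257, 2.184, 0.0]
contact_force: [-0.5, -0.6, -0.9]
grip_width: 0.019
gripper_force: 49.4
```

```bash
python3 - <<'E'
from h import *
import pickle
p=r.camera_params("wrist");im=r.grab_frame("wrist");cv2.imwrite("pics/w3.png",im);pickle.dump(p,open("w3.pkl","wb"))
togo([.439,-.120,.145],88.2)
hsv=cv2.cvtColor(im,cv2.COLOR_BGR2HSV)
m=cv2.inRange(hsv,(0,70,80),(13,255,255));m=cv2.morphologyEx(m,cv2.MORPH_OPEN,np.ones((3,3)))
cs,_=cv2.findContours(m,cv2.RETR_EXTERNAL,cv2.CHAIN_APPROX_NONE)
for c in cs:
    if cv2.contourArea(c)<600: continue
    w=(cast(p,c[:,0],.055)[:,:2]*1000).astype(np.float32)
    print(c[:,0].mean(0).round(),np.round(cv2.minAreaRect(w)[0]),np.round(cv2.minAreaRect(w)[1]),round(cv2.minAreaRect(w)[2]),'ext',w.min(0).round(),w.max(0).round())
E
```

```text
pos [ 0.4386 -0.1209  0.1733] yaw 88.07 tilt z [ 7.e-04 -1.e-04 -1.e+00] -> shift [0.09 0.03 2.83] twist -0.13
[ 89. 301.] [ 281. -189.] [42. 26.] 89 ext [ 268. -210.] [ 294. -168.]
[ 10. 233.] [ 235. -136.] [33. 18.] 74 ext [ 222. -150.] [ 247. -121.]
[117. 240.] [ 316. -142.] [43. 36.] 90 ext [ 298. -164.] [ 334. -121.]
[330. 204.] [ 474. -120.] [50. 34.] 88 ext [ 457. -145.] [491. -95.]
[528. 201.] [ 618. -122.] [52. 51.] 5 ext [ 593. -148.] [646. -95.]
[ 48. 188.] [272. -99.] [46. 32.] 12 ext [ 251. -116.] [294. -82.]
[334.  92.] [476. -44.] [49. 49.] 89 ext [451. -69.] [501. -19.]
[539.  87.] [617. -41.] [50. 40.] 77 ext [593. -69.] [632. -13.]
[245. 129.] [416. -74.] [174.   9.] 88 ext [ 409. -161.] [423.  14.]
```

View pics/w3.png

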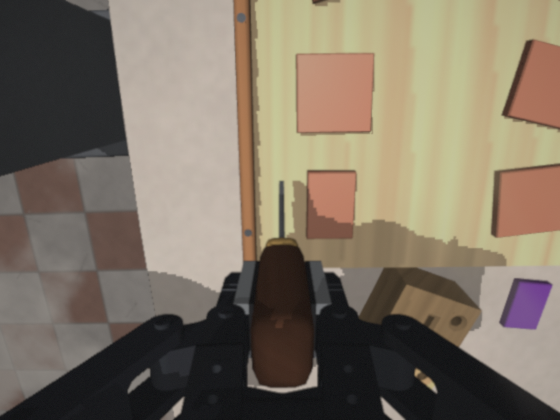

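The blade stands clear between the lip (x≈250) and the short tile (307–355, 170–240). I'll lower it and push the tile into the aisle.

Emit:
move_arm(rows=[0, 0, 1.5, 0, 0, 0, 2.9, 0, 0, 0, 2.9, 0, 0, 1.2, 2.9, 0, 0, 2.6, 2.9, 0, 0, 4, 2.9, 0, 0, 5.4, 2.9, 0, 0, 6.8, 2.9, 0, 0, 8.2, 2.9, 0, 0, 9.3, 2.9, 0])

```text
clock: 6.62
tcp_pos: [0.5318, -0.1231, 0.1443]
orientation: [2.257, 2.185, 0.0]
contact_force: [-0.6, 0.3, -1.1]
grip_width: 0.0194
gripper_force: 49.6
```

```bash
cat >> h.py <<'E'
def look(fn,amin=600):
    p=r.camera_params("wrist");im=r.grab_frame("wrist");cv2.imwrite(f"pics/{fn}.png",im)
    hsv=cv2.cvtColor(im,cv2.COLOR_BGR2HSV)
    m=cv2.inRange(hsv,(0,70,80),(13,255,255));m=cv2.morphologyEx(m,cv2.MORPH_OPEN,np.ones((3,3)))
    cs,_=cv2.findContours(m,cv2.RETR_EXTERNAL,cv2.CHAIN_APPROX_NONE)
    for c in cs:
        if cv2.contourArea(c)<amin: continue
        w=(cast(p,c[:,0],.055)[:,:2]*1000).astype(np.float32)
        if w[:,0].max()<430: continue
        q=cv2.minAreaRect(w);print(c[:,0].mean(0).round(),np.round(q[0]),np.round(q[1]),round(q[2]),'A',cv2.contourArea(w),'ext',w.min(0).round(),w.max(0).round())
E
python3 - <<'E'
from h import *
look("w4");togo([.5505,-.163,.145],-1.8);print(r.get_obs()["contact_force"])
E
```

```text
[312. 215.] [ 551. -122.] [50. 33.] 88 A 1501.293096770998 ext [ 534. -147.] [568. -97.]
[419. 213.] [ 620. -121.] [50. 51.] 5 A 2448.243269105442 ext [ 593. -148.] [647. -95.]
[181.  92.] [477. -44.] [49. 49.] 89 A 2362.555971522088 ext [452. -69.] [502. -19.]
[434.  81.] [623. -42.] [49. 50.] 77 A 2396.243719733844 ext [593. -70.] [652. -13.]
[530. 148.] [686. -89.] [181.  10.] 88 A 1450.71937859614 ext [ 679. -179.] [694.   2.]
pos [ 0.5332 -0.123   0.1445] yaw 88.14 tilt z [ 1.9e-03  4.0e-04 -1.0e+00] -> shift [-3.94  1.85 -0.05] twist 89.94
[ 2.83447139 -0.52276736 -0.76765781]
```

The short tile now sits in the aisle at (551,−122). I'll back off, lift, turn the blade 90° and set it down behind the tile.

Emit:
move_arm(rows=[0, -1, 0, 0, 0, -1, -3, 0, -4, 1.85, -3, 90, -4, 1.85, -3, 90, -4, 1.85, -3, 90, -4, 1.85, -3, 90, -4, 1.85, -3, 90, -4, 1.85, -3, 90, -4, 1.85, -3, 90, -4, 1.85, -3, 90])

```text
clock: 7.92
tcp_pos: [0.5466, -0.1636, 0.1742]
orientation: [-3.141, -0.05, 0.001]
contact_force: [0.0, -0.3, -1.7]
grip_width: 0.0194
gripper_force: 49.8
```

```bash
python3 - <<'E'
from h import *
togo([.5505,-.163,.1445],-1.8)
E
```

```text
pos [ 0.5466 -0.1636  0.1742] yaw 1.81 tilt z [-9.e-04  2.e-04 -1.e+00] -> shift [ 0.39 -0.05  2.97] twist 3.61
```

Emit:
move_arm(rows=[0.4, 0, 0, 3.6, 0.4, 0, 1.5, 3.6, 0.4, 0, 2.95, 3.6, 0.45, -1, 2.95, 3.6, 0.55, -2.2, 2.95, 3.6, 0.6, -3.4, 2.95, 3.6, 0.7, -4.6, 2.95, 3.6, 0.75, -5.8, 2.95, 3.6, 0.85, -7, 2.95, 3.6, 0.9, -8.2, 2.95, 3.6])

```text
clock: 9.18
tcp_pos: [0.554, -0.0806, 0.1449]
orientation: [3.141, -0.039, 0.0]
contact_force: [0.2, -0.0, -0.9]
grip_width: 0.0196
gripper_force: 49.7
```

```bash
python3 - <<'E'
from h import *
togo([.561,.187,.1445],-1.8)
look("w5")
E
```

```text
pos [ 0.554  -0.0806  0.1449] yaw -1.41 tilt z [ 3.e-04 -1.e-04 -1.e+00] -> shift [  0.04 -26.77   0.04] twist 0.39
[ 20. 320.] [486. 113.] [50. 39.] 0 A 1514.5784226624528 ext [461.  93.] [511. 133.]
[107. 314.] [484.  41.] [47. 50.] 14 A 1867.5301594373304 ext [456.  16.] [512.  70.]
[239. 220.] [556. -55.] [49. 33.] 89 A 1522.413675023825 ext [539. -80.] [573. -30.]
[349. 111.] [ 622. -122.] [49. 50.] 5 A 2383.8241203329526 ext [ 595. -149.] [648. -96.]
[212. 110.] [624. -43.] [49. 49.] 77 A 2361.5150146658416 ext [595. -72.] [653. -14.]
[ 75. 101.] [633.  39.] [50. 49.] 87 A 2371.2542622344336 ext [607.  13.] [658.  65.]
[81.  2.] [686.  26.] [94.  3.] 87 A 193.99525543240088 ext [683. -21.] [690.  73.]
```

View pics/w5.png

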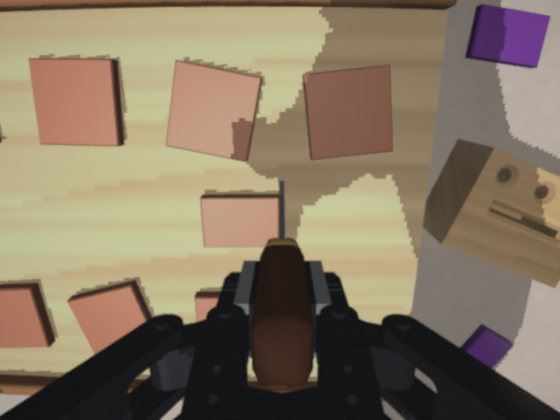

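The short tile (203–280, 195–247) lies flat against the blade with free aisle ahead. I'll keep pushing.

Emit:
move_arm(rows=[0, -1.2, 0, 0.3, 0, -2.7, 0, 0.3, 0, -4.2, 0, 0.3, 0, -5.7, 0, 0.3, 0, -7.2, 0, 0.3, 0, -8.7, 0, 0.3, 0, -10.2, 0, 0.3, 0, -11.7, 0, 0.3, 0, -13.2, 0, 0.3, 0, -14.7, 0, 0.3])

```text
clock: 10.48
tcp_pos: [0.5575, 0.0666, 0.1448]
orientation: [3.141, -0.047, -0.0]
contact_force: [0.1, -0.8, -1.4]
grip_width: 0.0196
gripper_force: 49.7
```

```bash
python3 - <<'E'
from h import *
togo([.561,.187,.1445],-1.8)
look("w6",400)
E
```

```text
pos [0.5575 0.0666 0.1448] yaw -1.72 tilt z [-0. -0. -1.] -> shift [-1.000e-02 -1.205e+01  3.000e-02] twist 0.08
[445. 314.] [479. -43.] [50. 48.] 90 A 1519.594677940535 ext [455. -68.] [503. -18.]
[202. 305.] [498. 122.] [17. 31.] 73 A 363.53503976529464 ext [485. 110.] [511. 135.]
[240. 220.] [560.  92.] [49. 33.] 88 A 1531.614488268504 ext [543.  67.] [577. 117.]
[554. 119.] [619. -99.] [50.  8.] 10 A 288.54327940708026 ext [ 595. -108.] [644. -95.]
[459. 110.] [624. -41.] [50. 49.] 77 A 2375.9417219704774 ext [596. -70.] [653. -12.]
[322.  99.] [632.  40.] [49. 49.] 87 A 2364.1137679505628 ext [607.  14.] [658.  66.]
[185. 103.] [635. 123.] [49. 50.] 2 A 2195.476120598847 ext [610.  97.] [660. 147.]
```

View pics/w6.png

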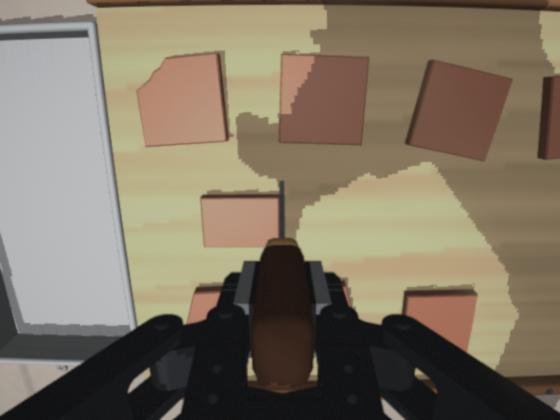

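The chipped tile is confirmed at (183,100), with the corner missing at its upper left. The short tile is at (241,221), the tray rim lies along x≈97–135, and the board edge is just right of that. I'll check the edge position before pushing off.

```bash
python3 - <<'E'
from h import *
p=r.camera_params("wrist");im=cv2.imread("pics/w6.png")
print(cast(p,[(100,30),(122,220),(113,150)],.045).round(3), cast(p,[(3,220),(117,220)],.036).round(3))
print(im[220,100:140].sum(1), im[220,0:20].sum(1))
E
```

```text
[[0.677 0.172 0.045]
 [0.56  0.176 0.045]
 [0.606 0.175 0.045]] [[0.559 0.268 0.036]
 [0.557 0.184 0.036]]
[565 564 564 566 564 565 565 564 565 566 566 564 559 542 545 560 558 530
 471 394 309 317 455 514 524 524 524 524 523 524 524 524 524 524 524 526
 524 524 526 527] [546 546 548 546 545 545 548 547 548 546 548 547 548 549 548 549 547 548
 549 550]
```

Emit:
move_arm(rows=[0, -1.5, 0, 0, 0, -3, 0, 0, 0, -4.5, 0, 0, 0, -6, 0, 0, 0, -7.4, 0, 0, 0, -8.8, 0, 0, 0, -10.2, 0, 0, 0, -11.6, 0, 0, 0, -13, 0, 0, 0, -13, 0, 0])

```text
clock: 11.78
tcp_pos: [0.5612, 0.1973, 0.1448]
orientation: [-3.14, 0.043, -0.0]
contact_force: [0.9, -0.7, -1.2]
grip_width: 0.0191
gripper_force: 49.6
```

```bash
python3 - <<'E'
from h import *
togo([.635,.083,.175],-1.8)
look("w7",300)
E
```

```text
pos [0.5612 0.1973 0.1448] yaw -1.59 tilt z [ 1.e-04  9.e-04 -1.e+00] -> shift [ 7.69 11.22 -3.02] twist 0.21
[402. 306.] [498. 116.] [40. 28.] 88 A 767.979286701302 ext [483.  97.] [511. 136.]
[499. 319.] [483.  44.] [50. 50.] 14 A 2418.550038828209 ext [454.  14.] [512.  73.]
[247. 220.] [564. 219.] [ 9. 34.] 87 A 291.5886212536134 ext [547. 214.] [581. 224.]
[530. 104.] [633.  45.] [43. 49.] 87 A 1758.0672859803308 ext [607.  25.] [658.  67.]
[407. 103.] [635. 124.] [49. 49.] 2 A 2200.0994763518684 ext [610.  99.] [660. 148.]
```

View pics/w7.png

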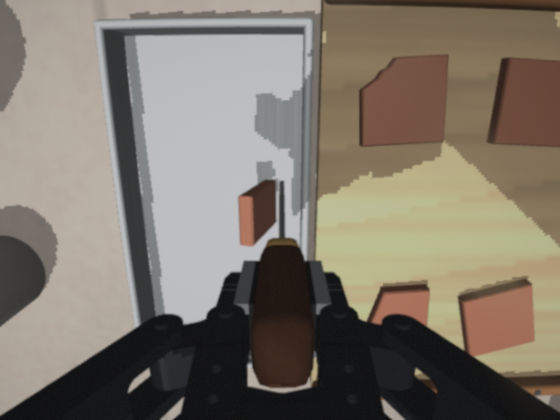

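The short tile (258,212) is over the wall and standing nose-down, close to the blade. I'll push a little further so it settles into the tray.

Emit:
move_arm(rows=[0, -1, 0, 0, 0, -2, 0, 0, 0, -3, 0, 0, 0, -3, 0, 0, 0, -3, 0, 0])

```text
clock: 12.45
tcp_pos: [0.5623, 0.2252, 0.1447]
orientation: [3.141, -0.047, -0.0]
contact_force: [0.4, 0.7, -1.0]
grip_width: 0.0195
gripper_force: 49.6
```

```bash
python3 - <<'E'
from h import *
togo([.635,.083,.1745],-1.8)
look("w8",300)
E
```

```text
pos [0.5623 0.2252 0.1447] yaw -1.72 tilt z [-1.e-04 -4.e-04 -1.e+00] -> shift [ 7.69 14.   -2.97] twist 0.08
[445. 313.] [486. 116.] [49. 38.] 2 A 1250.6597122949315 ext [462.  96.] [511. 135.]
[530. 320.] [482.  48.] [51. 45.] 13 A 2110.087808650569 ext [454.  21.] [510.  74.]
[291. 203.] [576. 218.] [ 9. 27.] 88 A 223.5283230803907 ext [562. 214.] [590. 223.]
[256. 203.] [576. 240.] [28. 27.] 88 A 760.0315134930424 ext [562. 226.] [591. 255.]
[552. 105.] [633.  63.] [50. 13.] 10 A 401.5216553643113 ext [609.  52.] [658.  67.]
[453. 103.] [635. 124.] [49. 49.] 2 A 2192.8470281087793 ext [609.  99.] [660. 149.]
```

The short tile is flat in the tray. Next is the chipped tile: I'll come down in the gap behind it.

Emit:
move_arm(rows=[0, 0, -1.5, 0, 0, 0, -3, 0, 7.7, 14, -3, 0, 7.7, 14, -3, 0, 7.7, 14, -3, 0, 7.7, 14, -3, 0, 7.7, 14, -3, 0])

```text
clock: 13.38
tcp_pos: [0.635, 0.0843, 0.1757]
orientation: [-3.14, 0.046, -0.001]
contact_force: [0.1, 0.4, -1.4]
grip_width: 0.0191
gripper_force: 49.8
```

```bash
python3 - <<'E'
from h import *
togo([.635,.0825,.1445],-1.8)
look("w9",300)
E
```

```text
pos [0.635  0.0843 0.1757] yaw -1.68 tilt z [ 7.0e-04  1.1e-03 -1.0e+00] -> shift [0.   0.18 3.12] twist 0.12
[116. 275.] [586. 213.] [42. 28.] 89 A 1140.1694555641152 ext [572. 192.] [600. 234.]
[542. 220.] [ 621. -111.] [50. 29.] 5 A 1274.572945188731 ext [ 596. -128.] [646. -95.]
[451. 216.] [625. -40.] [51. 50.] 77 A 2425.4656115143443 ext [596. -70.] [655. -11.]
[342. 208.] [634.  41.] [50. 50.] 87 A 2388.617635717441 ext [608.  15.] [659.  66.]
[231. 212.] [636. 123.] [50. 50.] 2 A 2206.482154327212 ext [611.  97.] [661. 147.]
[498. 131.] [686. -70.] [84.  8.] 88 A 516.1704009569949 ext [ 682. -112.] [692. -27.]
[281. 130.] [691.  82.] [176.   9.] 88 A 1313.9456951050888 ext [684.  -6.] [698. 170.]
```

Emit:
move_arm(rows=[0, 0.1, 1.5, 0, 0, 0.1, 3.05, 0, 0, 0.1, 3.05, 0, 0, -1.2, 3.05, 0, 0, -2.7, 3.05, 0, 0, -4.2, 3.05, 0, 0, -5.7, 3.05, 0, 0, -7.2, 3.05, 0, 0, -8.7, 3.05, 0, 0, -9.7, 3.05, 0])

```text
clock: 14.68
tcp_pos: [0.6378, 0.1817, 0.1443]
orientation: [-3.141, 0.045, 0.0]
contact_force: [0.1, -0.1, -0.1]
grip_width: 0.0197
gripper_force: 49.7
```

Emit:
move_arm(rows=[0, -1, 0, 0, 0, -2.2, 0, 0, 0, -3.2, 0, 0, 0, -4.2, 0, 0, 0, -4.2, 0, 0, 0, -4.2, 0, 0])

```text
clock: 15.42
tcp_pos: [0.6393, 0.2216, 0.1442]
orientation: [3.141, -0.048, -0.0]
contact_force: [-0.4, -0.0, -1.5]
grip_width: 0.0193
gripper_force: 49.6
```

```bash
python3 - <<'E'
from h import *
togo([.486,.083,.1745],-1.8)
look("w10",300)
E
```

```text
pos [0.6393 0.2216 0.1442] yaw -1.74 tilt z [-1.e-04 -6.e-04 -1.e+00] -> shift [-14.9   14.32  -3.02] twist 0.06
[531. 384.] [496.  34.] [30. 24.] 13 A 383.6485068628681 ext [484.  19.] [513.  48.]
[288. 212.] [647. 216.] [ 6. 30.] 88 A 145.39814467728138 ext [632. 214.] [662. 220.]
[539. 226.] [633.  50.] [35. 49.] 88 A 1330.4309494115878 ext [608.  33.] [658.  68.]
[252. 204.] [653. 238.] [32. 41.] 88 A 1231.5739713036455 ext [632. 222.] [674. 254.]
[519. 136.] [690.  75.] [52.  9.] 88 A 321.0515292380005 ext [686.  49.] [696. 101.]
[396. 135.] [693. 152.] [32.  8.] 89 A 222.33353870594874 ext [688. 136.] [697. 168.]
```

View pics/w10.png

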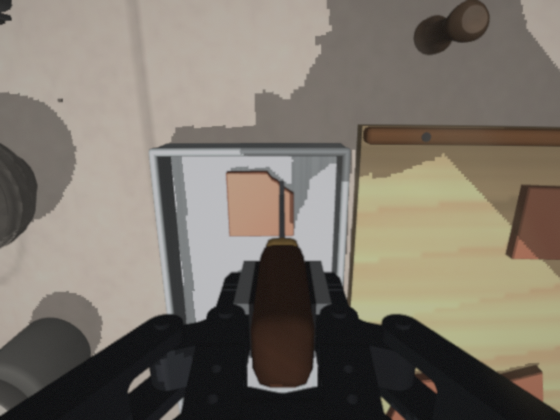

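The chipped tile lies flat in the tray at (260,205). That was my eleventh picture and the limit was ten, so I'll go by numbers alone from here. Next I'll hover behind the askew tile.

Emit:
move_arm(rows=[0, 0, -1.5, 0, 0, 0, -3, 0, -14.9, 14, -3, 0, -14.9, 14, -3, 0, -14.9, 14, -3, 0, -14.9, 14, -3, 0, -14.9, 14, -3, 0, -14.9, 14, -3, 0])

```text
clock: 16.48
tcp_pos: [0.4879, 0.0882, 0.1752]
orientation: [-3.14, 0.045, -0.004]
contact_force: [0.3, -0.3, -2.1]
grip_width: 0.0194
gripper_force: 49.8
```

```bash
python3 - <<'E'
from h import *
togo([.486,.0845,.1445],-1.8)
look("w11",300)
p=r.camera_params("wrist");im=cv2.imread("pics/w11.png")
hsv=cv2.cvtColor(im,cv2.COLOR_BGR2HSV)
m=cv2.inRange(hsv,(0,70,80),(13,255,255));m=cv2.morphologyEx(m,cv2.MORPH_OPEN,np.ones((3,3)))
cs,_=cv2.findContours(m,cv2.RETR_EXTERNAL,cv2.CHAIN_APPROX_NONE)
for c in cs:
    if cv2.contourArea(c)>800:
        a=cv2.approxPolyDP(c,4,True)[:,0];w=cast(p,a,.055)[:,:2]*1000
        if len(a)<7:print(a.tolist(),w.round().tolist())
E
```

```text
pos [0.4879 0.0882 0.1752] yaw -1.65 tilt z [ 0.0027  0.0014 -1.    ] -> shift [-0.19  0.38  3.07] twist 0.15
[460. 218.] [477. -42.] [51. 50.] 89 A 2441.6023382674903 ext [452. -68.] [503. -17.]
[243. 216.] [485. 119.] [50. 49.] 2 A 1897.7768798682373 ext [460.  95.] [511. 143.]
[345. 214.] [483.  42.] [51. 49.] 14 A 2376.634699376431 ext [453.  14.] [512.  72.]
[ 92. 108.] [563. 214.] [42. 28.] 88 A 1141.0602732994594 ext [549. 193.] [578. 235.]
[478.  18.] [614. -39.] [49. 28.] 77 A 1075.863522919215 ext [595. -65.] [622. -13.]
[351.  13.] [615.  41.] [50. 16.] 89 A 742.5254006748437 ext [606.  17.] [623.  67.]
[77. 19.] [618. 214.] [43. 23.] 87 A 937.5539142112248 ext [607. 193.] [631. 235.]
[[497, 187], [431, 186], [424, 250], [487, 249]] [[501.0, -67.0], [503.0, -18.0], [453.0, -18.0], [453.0, -66.0]]
[[268, 180], [225, 183], [209, 248], [265, 245], [273, 237]] [[510.0, 97.0], [509.0, 127.0], [460.0, 143.0], [461.0, 101.0], [467.0, 95.0]]
[[371, 175], [304, 193], [320, 253], [383, 238]] [[512.0, 25.0], [500.0, 72.0], [453.0, 60.0], [464.0, 14.0]]
[[119, 87], [59, 88], [65, 129], [124, 128]] [[576.0, 193.0], [577.0, 233.0], [550.0, 234.0], [549.0, 193.0]]
[[442, 0], [435, 28], [505, 45], [518, 0]] [[622.0, -16.0], [605.0, -12.0], [595.0, -59.0], [622.0, -65.0]]
[[312, 0], [311, 26], [388, 28], [390, 0]] [[623.0, 65.0], [608.0, 66.0], [606.0, 18.0], [622.0, 17.0]]
[[43, 0], [49, 39], [110, 37], [107, 0]] [[631.0, 234.0], [608.0, 235.0], [606.0, 194.0], [628.0, 193.0]]
```

The askew tile's square side faces −y at y≈96 and the slanted side faces the tray. The neighbouring good tile reaches y=72. I'll descend at y≈84 and push.

Emit:
move_arm(rows=[-0.3, 0.4, 0, 0, -0.3, 0.4, 1.5, 0, -0.3, 0.4, 3.05, 0, -0.3, 0.4, 3.05, 0, -0.3, -1, 3.05, 0, -0.3, -2.5, 3.05, 0, -0.3, -4, 3.05, 0, -0.3, -5.5, 3.05, 0, -0.3, -7, 3.05, 0, -0.3, -8.5, 3.05, 0])

```text
clock: 17.77
tcp_pos: [0.4857, 0.1729, 0.1438]
orientation: [-3.141, 0.047, -0.0]
contact_force: [0.1, -0.8, -1.7]
grip_width: 0.0192
gripper_force: 49.7
```

```bash
python3 - <<'E'
from h import *
togo([.488,.224,.1445],-1.8)
look("w12",300)
E
```

```text
pos [0.4857 0.1729 0.1438] yaw -1.71 tilt z [ 2.e-04  1.e-04 -1.e+00] -> shift [ 0.08 -5.11 -0.06] twist 0.09
[482. 221.] [483.  44.] [51. 50.] 14 A 2440.2181404223084 ext [453.  14.] [512.  73.]
[252. 211.] [492. 191.] [27. 51.] 77 A 1009.4822319056839 ext [466. 179.] [520. 206.]
[186. 100.] [563. 225.] [42. 27.] 88 A 1103.3830597936176 ext [549. 204.] [577. 246.]
[512.   4.] [610.  42.] [ 6. 49.] 1 A 204.68502291158075 ext [607.  18.] [613.  66.]
[176.  10.] [611. 226.] [41. 11.] 87 A 416.8111342829652 ext [605. 205.] [617. 247.]
```

Emit:
move_arm(rows=[0, -1, 0, 0, 0, -2, 0, 0, 0, -3, 0, 0, 0, -4, 0, 0, 0, -5.1, 0, 0, 0, -5.1, 0, 0, 0, -5.1, 0, 0])

```text
clock: 18.7
tcp_pos: [0.4871, 0.2224, 0.1437]
orientation: [3.141, -0.047, -0.0]
contact_force: [0.3, -0.0, -1.0]
grip_width: 0.0191
gripper_force: 49.6
```

```bash
python3 - <<'E'
from h import *
togo([.5486,-.2443,.1745],66.8)
look("w13",100)
p=r.camera_params("side");im=r.grab_frame("side");cv2.imwrite("pics/side1.png",im)
o,m=tiles(im,p,.013,20)
[print(*x) for x in o]
E
```

```text
pos [0.4871 0.2224 0.1437] yaw -1.72 tilt z [-2.e-04 -5.e-04 -1.e+00] -> shift [ 7.55 46.46 -3.06] twist -68.52
[538. 225.] [479.  55.] [50. 31.] 12 A 1413.2827540784492 ext [453.  35.] [507.  75.]
[274. 191.] [511. 226.] [38. 41.] 56 A 1194.5638202857226 ext [486. 209.] [538. 252.]
[257. 100.] [563. 234.] [41. 27.] 88 A 1074.2499188440852 ext [549. 213.] [577. 254.]
[252.  10.] [611. 234.] [41. 10.] 88 A 390.8169769598171 ext [606. 214.] [616. 255.]
[260. 275.] 496 230 46 49 56 1733
[242. 268.] 558 240 47 33 88 1340
[222. 259.] 636 239 48 49 89 2009
[296. 232.] 500 4 53 60 14 2790
[309. 217.] 496 -86 59 51 89 2391
[314. 237.] 435 -22 334 12 88 2139
[234. 219.] 719 53 171 16 88 1157
[285. 193.] 646 -166 54 63 5 2710
```

All three odd tiles lie in the tray: side view (260,275), (242,268) and (222,259). The good tiles have not moved. I'll return the scraper.

Emit:
move_arm(rows=[0, 0, -2.5, 0, 0, 0, -5, 0, 7.5, 46.5, -5, -68.5, 7.5, 46.5, -5, -68.5, 7.5, 46.5, -5, -68.5, 7.5, 46.5, -5, -68.5, 7.5, 46.5, -5, -68.5, 7.5, 46.5, -5, -68.5, 7.5, 46.5, -5, -68.5, 7.5, 46.5, -5, -68.5])

```text
clock: 20.05
tcp_pos: [0.5472, -0.2412, 0.1939]
orientation: [2.622, 1.73, 0.0]
contact_force: [0.8, 0.4, -1.1]
grip_width: 0.0191
gripper_force: 49.7
```

Emit:
move_arm(rows=[0, 0, 0, 0])

```text
clock: 20.18
tcp_pos: [0.546, -0.2463, 0.1934]
orientation: [2.63, 1.714, -0.003]
contact_force: [-0.2, 0.1, -1.8]
grip_width: 0.0198
gripper_force: 49.7
```

```bash
python3 - <<'E'
from h import *
for i in range(4):
    p=r.camera_params("wrist");im=r.grab_frame("wrist");togo([.5488,-.2449,.150],66.75)
cv2.imwrite("pics/w14.png",im)
E
```

```text
pos [ 0.5465 -0.2422  0.1933] yaw 66.42 tilt z [-8.e-04 -7.e-04 -1.e+00] -> shift [-0.15  0.32  4.33] twist -0.33
pos [ 0.5469 -0.2394  0.1934] yaw 66.64 tilt z [-7.e-04  5.e-04 -1.e+00] -> shift [-0.43  0.39  4.34] twist -0.11
pos [ 0.5473 -0.2379  0.1936] yaw 66.8 tilt z [-4.e-04  8.e-04 -1.e+00] -> shift [-0.59  0.42  4.36] twist 0.05
pos [ 0.5475 -0.2371  0.1937] yaw 66.88 tilt z [-3.e-04  9.e-04 -1.e+00] -> shift [-0.67  0.43  4.37] twist 0.13
```

Emit:
move_arm(rows=[-0.7, 0.4, 2, 0.1, -0.7, 0.4, 3.2, 0.1, -0.7, 0.4, 3.2, 0.1, -0.7, 0.4, 3.2, 0.1, -0.7, 0.4, 3.2, 0.1, -0.7, 0.4, 3.2, 0.1])

```text
clock: 21.12
tcp_pos: [0.5487, -0.2467, 0.1623]
orientation: [2.624, 1.726, 0.001]
contact_force: [-0.2, 0.6, -0.9]
grip_width: 0.0193
gripper_force: 49.7
```

```bash
python3 - <<'E'
from h import *
for i in range(3):
    p=r.camera_params("wrist");im=r.grab_frame("wrist");togo([.5488,-.2449,.150],66.75)
cv2.imwrite("pics/w15.png",im)
# blade line (dark) & slot: print dark columns along rows near the expected slot far end
from scipy.spatial.transform import Rotation as R
c,s=np.cos(np.radians(-23)),np.sin(np.radians(-23));B=np.array([.5486,-.2447])
f=lambda x,y,z:[B[0]+c*x-s*y,B[1]+s*x+c*y,z]
print(proj(p,[f(0,27,.05),f(0,26,.0625),f(-35,47.5,.05),f(35,47.5,.05)] if 0 else [f(0,.027,.05),f(0,.026,.0625),f(-.035,.0475,.05),f(.035,.0475,.05)]).round(1))
g=cv2.cvtColor(im,cv2.COLOR_BGR2GRAY)
for v in range(120,215,6): print(v,g[v,255:310:2])
E
```

```text
pos [ 0.5486 -0.2468  0.1622] yaw 66.68 tilt z [ 6.e-04 -3.e-04 -1.e+00] -> shift [ 0.18 -0.06  1.22] twist -0.07
pos [ 0.5486 -0.2468  0.1621] yaw 66.68 tilt z [ 5.e-04 -2.e-04 -1.e+00] -> shift [ 0.18 -0.06  1.21] twist -0.07
pos [ 0.5486 -0.2468  0.1621] yaw 66.68 tilt z [ 4.e-04 -2.e-04 -1.e+00] -> shift [ 0.18 -0.05  1.21] twist -0.07
[[278.7 170.3]
 [278.5 175.6]
 [225.1 139.9]
 [331.8 139.2]]
120 [171 182 183 184 184 184 185 185 185 185 185 184 183 182 182 182 183 182
 183 183 183 183 183 183 183 182 181 181]
126 [184 184 184 184 184 184 184 184 184 184 183 183 183 184 184 184 185 184
 184 184 184 184 183 183 182 180 180 181]
132 [180 181 181 182 175 174 174 175 176 176 175 174 174 174 167 166 167 166
 166 166 166 166 166 165 164 160 160 161]
138 [69 70 70 69 71 67 68 68 67 68 67 67 67 69 69 70 72 72 73 74 73 74 74 74
 76 76 75 76]
144 [175 173 170 169 171 174 177 181 183 183 180 178 176 178 177 178 178 179
 176 174 173 175 175 176 176 177 179 177]
150 [176 172 170 169 170 174 178 181 183 183 181 178 176 177 178 177 178 178
 177 175 173 175 175 177 176 176 179 177]
156 [176 17
[... 478 characters left out ...]
172 171 171 173 178 179 153 129 110 109 107 100 121 150 127 121
 119 117 119 117 117 119 123 128 152 150]
186 [178 175 173 171 171 174 178 181 156 132 112 105  88  69  98 147 128 120
 120 116 115 115 116 119 118 119 120 119]
192 [177 176 173 171 171 172 178 181 159 132 114 104  88  71  92 147 129 122
 120 117 115 115 117 118 119 119 120 119]
198 [178 176 173 171 171 173 178 181 160 132 114 102  82  63  79 145 128 122
 120 118 115 116 116 118 118 118 116 109]
204 [178 176 173 171 172 174 177 180 164 134 119 101  83  65  80 145 129 121
 120 116 115 116 116 111  93  83  66  65]
210 [178 176 173 171 171 169 168 176 164 134 120 100  82  64  78 146 127 121
 120 117 114 115 115 100  96  77  61  62]
```

```bash
python3 - <<'E'
from h import *
im=cv2.imread("pics/w15.png");p=r.camera_params("wrist")
for v in (150,165,176,182,188,200,215,228): print(v,[tuple(int(x) for x in im[v,u]) for u in range(270,290)])
g=cv2.GaussianBlur(cv2.cvtColor(im,cv2.COLOR_BGR2GRAY),(3,3),0)
for v in (145,150,160,215): print(v,"L",g[v,215:240].tolist(),"R",g[v,322:350].tolist())
E
```

```text
150 [(135, 185, 197), (135, 186, 197), (135, 187, 197), (134, 185, 197), (133, 183, 197), (132, 182, 197), (131, 180, 197), (130, 178, 197), (129, 176, 197), (128, 175, 196), (129, 176, 196), (129, 177, 196), (129, 177, 196), (130, 178, 197), (129, 178, 197), (129, 177, 196), (129, 177, 196), (130, 179, 196), (131, 179, 197), (130, 178, 197)]
165 [(134, 184, 197), (134, 184, 195), (134, 184, 196), (134, 183, 195), (133, 182, 196), (131, 179, 195), (129, 177, 194), (129, 176, 195), (127, 174, 194), (127, 175, 195), (127, 174, 194), (128, 175, 195), (129, 175, 195), (127, 174, 194), (128, 175, 195), (128, 175, 196), (128, 176, 195), (129, 177, 196), (131, 179, 196), (131, 179, 196)]
176 [(127, 173, 189), (111, 152, 172), (97, 133, 157), (93, 126, 153), (90, 122, 148), (79, 107, 129), (72, 97, 117), (79, 107, 129), (84, 113, 137), (85, 114, 139), (83, 113, 137), (83, 112, 136), (84, 115, 139), (95, 129, 155), (105, 142, 172), (109, 148, 179), (110, 149, 181), (111, 151, 180), (105, 143, 169), (100, 136, 159)]
182 [(126, 173, 188), (111, 153, 172), (98, 133, 157), (94, 128, 154), (90, 12
[... 1908 characters left out ...]
8, 181] R [173, 173, 174, 175, 176, 176, 176, 174, 170, 159, 143, 129, 123, 121, 120, 120, 120, 119, 119, 119, 120, 125, 138, 156, 169, 175, 176, 176]
160 L [185, 185, 186, 186, 186, 186, 186, 186, 186, 186, 185, 184, 183, 182, 181, 181, 180, 180, 179, 177, 176, 175, 175, 174, 174] R [163, 169, 173, 175, 176, 176, 176, 173, 166, 151, 133, 123, 120, 121, 121, 121, 121, 121, 121, 122, 126, 139, 158, 171, 177, 178, 177, 177]
215 L [185, 184, 184, 184, 184, 183, 183, 183, 183, 184, 184, 185, 185, 185, 184, 182, 181, 181, 181, 180, 179, 178, 177, 176, 175] R [115, 117, 118, 118, 118, 118, 117, 117, 119, 120, 120, 120, 120, 120, 119, 119, 119, 119, 119, 119, 119, 119, 119, 119, 119, 119, 119, 119]
```

In the picture the blade (column 281) is about 1.1 mm right of the slot centre (279.4) and about 2 mm short along it, which agrees with the pose reading. I'll correct that and insert part way.

Emit:
move_arm(rows=[0.18, -0.1, 0, 0, 0.18, -0.1, 0.6, 0, 0.18, -0.1, 1.2, 0, 0.18, -0.1, 1.8, 0, 0.18, -0.1, 2.4, 0, 0.18, -0.1, 3, 0, 0.18, -0.1, 3, 0])

```text
clock: 22.15
tcp_pos: [0.5478, -0.2445, 0.1311]
orientation: [-2.624, -1.726, 0.001]
contact_force: [0.1, 0.5, -0.6]
grip_width: 0.0193
gripper_force: 49.7
```

```bash
python3 - <<'E'
from h import *
o=r.get_obs();print(o["contact_force"],o["moment"]);togo([.5485,-.245,.1036],66.72)
E
```

```text
[ 0.11093036  0.48769173 -0.61832612] [-0.00360157  0.01683024 -0.02820524]
pos [ 0.5478 -0.2445  0.1311] yaw 66.69 tilt z [-1.1e-03  4.0e-04 -1.0e+00] -> shift [-0.02  0.08  2.75] twist -0.03
```

Insertion is free of force with the edge 35 mm deep in terms of z. I'll lower it to the floor.

Emit:
move_arm(rows=[0, 0, 0.6, 0, 0, 0, 1.2, 0, 0, 0, 1.8, 0, 0, 0, 2.3, 0, 0, 0, 2.6, 0, 0, 0, 2.75, 0, 0, 0, 2.75, 0])

```text
clock: 23.02
tcp_pos: [0.5483, -0.2447, 0.1043]
orientation: [2.624, 1.727, 0.0]
contact_force: [-0.4, -1.0, -0.8]
grip_width: 0.0197
gripper_force: 49.7
```

```bash
python3 - <<'E'
from h import *
o=r.get_obs();print(o["contact_force"],o["moment"]);togo([.5485,-.245,.1036],66.72)
E
```

```text
[-0.38424736 -1.02873896 -0.83075397] [0.00661902 0.00712514 0.01018257]
pos [ 0.5483 -0.2447  0.1043] yaw 66.68 tilt z [ 0.  0. -1.] -> shift [-0.02  0.03  0.07] twist -0.04
```

Emit:
move_arm(rows=[0, 0, 0.1, 0, 0, 0, 0.1, 0, 0, 0, 0.1, 0])

```text
clock: 23.4
tcp_pos: [0.5485, -0.2447, 0.1037]
orientation: [2.624, 1.726, 0.001]
contact_force: [-0.4, 0.2, 1.5]
grip_width: 0.0194
gripper_force: 50.1
```

Emit:
move_arm(rows=[0, 0, 0, 0, 0, 0, 0, 0, 0, 0, 0, 0, 0, 0, 0, 0, 0, 0, 0, 0, 0, 0, 0, 0, 0, 0, 0, 0, 0, 0, 0, 0], fingers=1)

```text
clock: 24.4
tcp_pos: [0.5482, -0.2446, 0.1033]
orientation: [-2.624, -1.727, 0.0]
contact_force: [0.2, 0.4, 0.8]
grip_width: 0.0852
gripper_force: 0.0
```

Emit:
move_arm(rows=[0, 0, -2, 0, 0, 0, -5, 0, 0, 0, -9, 0, 0, 0, -13.5, 0, 0, 0, -13.5, 0, 0, 0, -13.5, 0, 0, 0, -13.5, 0])

```text
clock: 25.28
tcp_pos: [0.5475, -0.2444, 0.2374]
orientation: [-2.623, -1.726, 0.002]
contact_force: [0.1, -0.0, -0.6]
grip_width: 0.0854
gripper_force: 0.0
```

```bash
python3 - <<'E'
from h import *
look("w16",300)
p=r.camera_params("wrist");a=cv2.imread("pics/w16.png");b=cv2.imread("pics/w2.png")
import pickle;q=pickle.load(open("w2.pkl","rb"))
# compare handle (dark, saturated brown) in both views, cast on the handle-top plane
for im,c in((a,p),(b,q)):
    m=cv2.inRange(cv2.cvtColor(im,cv2.COLOR_BGR2HSV),(0,90,10),(15,255,95))[150:240,230:330]
    ys,xs=np.nonzero(m);print(len(xs),xs.mean()+230,ys.mean()+150,ys.min()+150,ys.max()+150,cast(c,[(xs.mean()+230,ys.max()+150)],.142).round(4),c["world_from_camera"][2][3])
s=cv2.imread("pics/side1.png");n=r.grab_frame("side");o,m=tiles(n,r.camera_params("side"))
[print(*x) for x in o]
E
```

```text
[397.  24.] [ 684. -160.] [39.  9.] 88 A 227.43473312119022 ext [ 679. -179.] [ 689. -140.]
[305.  20.] [ 621. -125.] [50. 47.] 5 A 1632.8035182598978 ext [ 595. -150.] [ 648. -104.]
[100.  12.] [473. -62.] [27. 55.] 65 A 912.5975289514172 ext [452. -69.] [501. -39.]
1361 277.5701689933872 207.45334313005142 179 234 [[ 0.5417 -0.2532  0.142 ]] 0.3652011564728401
1322 280.910741301059 196.5627836611195 170 221 [[ 0.5452 -0.2544  0.142 ]] 0.36810017111531745
[260. 275.] 474 261 45 47 56 1584
[242. 268.] 534 271 45 31 88 1280
[222. 259.] 608 270 46 46 89 1831
[296. 232.] 478 46 50 58 14 2510
[309. 218.] 473 -39 52 58 1 2568
[258. 216.] 628 44 56 55 85 2615
[317. 233.] 416 4 352 10 88 2292
[272. 204.] 620 -38 55 55 78 2532
[284. 193.] 618 -118 51 58 5 2515
[247. 207.] 684 -4 356 15 88 2114
```

The five good tiles are unmoved and the three odd ones are in the tray. The scraper touched the slot floor at its original height and stands free.

```bash
python3 -c "
from bench import r
print(r.hand_in())"
```

```text
the job is handed in; nothing more can be done
None
```

The job is handed in at about 25 s (limit 72 s): the three odd tiles are in the tray, the five good ones have not moved, and the scraper is back home in its slot and released; I viewed 11 pictures, one over the limit of 10.

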